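Lay the cutter case down, stow it in the drawer and shut the drawer

ROBOT

A 6-joint arm with a two-finger parallel gripper is mounted at the origin on the work surface. World frame = base frame: x ahead of the robot, y to its left, z up, the work surface at z = 0. Lengths are in m, angles in degrees, forces in N, time in s.
With the tool pointing down it reaches from about 0.35 to 0.85 m from the base axis. Payload 8.1 kg.
Tool frame: the origin (TCP) lies at the very end of the fingers, on their centre line; the grasp point (between the pads) lies 19 mm behind it; z points along the fingers, y is the line along which they close (so a half turn about z gives the same grasp; the last joint's range is limited). The gripper opens to 93 mm and grips with 3 to 60 N. Pads are 15 mm wide; open, the fingers measure 128 mm over their backs; the gripper's body (75 mm by 188 mm) begins 65 mm behind the grasp point.
Start: joints at [-77.372, 7.471, 85.268, -0, 87.261, -4.893], TCP at [0.181, -0.572, 0.219] pointing down, gripper open.
Joint ranges: [-169.43, 169.43], [-51.17, 129.36], [1.28, 143.12], [-76.62, 256.62], [0, 156.53], [-152.29, 152.29]. Speed limits (degrees/s): [136.94, 136.94, 159.86, 180, 180, 180].

INTERFACE

Orientations are given as [roll, pitch, yaw] about the fixed x, y, z axes, in that order (R = Rz(yaw) Ry(pitch) Rx(roll)).
In Python, from station import * gives the robot as it stands.
- The arm moves only by the tool jog_arm, never from a script. Its argument "commands" is a list that holds one entry, the list of rows, each a list of 7 numbers: the shift along the world's x, y, z in units of 30 mm (1.0 is 30 mm), then the turn, a rotation vector about the world's x, y, z in units of 8 degrees (1.0 is 8 degrees), then the closure, from 0 (fully open) to 1 (shut). A call has 1 to 5 rows; each row is the pose to reach, as a shift and turn from the pose commanded when the call began; what a row does not reach only later rows make up. A row lasts 1/10 s, in which the tool goes at most 50 mm and 8.59 degrees, less where a joint would pass 70% of its speed; a pose out of reach is approached as far as the arm can. A call with a gripper value outside its range is refused whole. The fingers move at their own pace and stop on an object; the grip force is fixed at half the most. Time passes only in rows, so rows that repeat a pose let the fingers close. It gives the time, the measured TCP pose, the force, the opening and the grip force at its end, in the units of the state.
- get_obs(): the state, without advancing time (a new reading comes with each control period).
- get_image(name): name is "scene" or "top" or "wrist"; returns a dict with "pixels" (480x640x3 uint8, red, green, blue), "range_z" (480x640 float32, m along the optical axis (not along the pixel's ray), 0 where there is no reading), "fx", "fy", "cx", "cy" (pixels), "k1" (the pictures are not rectified: a ray, as slopes to the right and down, at radius r is drawn at 1 + k1 r^2 times it, then the intrinsics apply), "rvec" (rotation vector, rad) and "tvec" (3), from world to camera coordinates, as OpenCV has them. Camera axes: x right, y down, z forward; pixel columns grow to the right and rows downward; lengths in m; the calibration is good to about 2 mm. A picture is of the moment at which its call begins.
- finish_job(): hands the job in; it is judged then, once.
The state is a dict: "time_s": time; "joint_positions": joint angles; "joint_velocities": joint speeds; "tau": joint torques, N m; "position": TCP position; "ee_rot": TCP orientation; "force": force on the tool from outside, world axes, zero at the start; "moment": the same for the moment, N m; "width": finger opening in m; "grasp_force": force on a finger pad.
Only numpy, scipy, OpenCV 4.12 (cv2) and the standard library are available. Lean on these libraries where they do the work, as an engineer would, in place of code of your own. Each camera call takes 0.05 s, during which the arm holds its last target. There are 200 camera calls.

TASK

The cutter case stands on end on the mat. Lay it down flat on the mat with its teal lid up and let go of it, then take it up again and set it, still lid up, flat on the floor of the drawer's empty yellow-framed bay, and push the drawer fully home until its catch holds it. The cutters inside are brittle, so never let the case topple or drop; leave the other things where they are.

Things in the scene. Friction and masses are not known exactly. Their poses are not given: they have to be found in the camera images.
- case: cutter case, closed rigid box, dark with a bright teal lid, standing on end: 44 (x) x 56 (y) x 150 mm (z), 0.25 to 0.45 kg. Origin: centre of the end it stands on at the start; its z runs along its length to the other end; its x points out of the teal lid face (roughly towards the robot at the start). Lying flat with the lid up its x points up and it is 44 mm high, 56 mm wide
- case_mid (a point): centre of the cutter case, 75 mm from either end, 22 mm from the lid face and the back face; axes as the case
- mat: green rubber bench mat, 300 (x) x 240 (y) x 3 mm, fixed; origin at the centre of its underside on the bench
- unit: fixed grey bench-top drawer unit, 270 (x, depth) x 270 (y, width) x 100 mm high, one drawer at its front. Origin: middle of the lower edge of its front; its front faces its own -x, its body runs from there to +x, its top is flat at 100 mm
- drawer (a joint): how far the drawer is out, m: 0 = fully home, front flush with the unit; starts 0.19 to 0.22; stop at 0.225. It slides out along the unit's -x. A ball catch resists with about 6 N from 16 to 7 mm before home, then draws it in. Teal front 15 mm thick, 264 mm wide, its top 87 mm above the bench; drawer walls 6 mm thick, top 72 mm, inside floor 22 mm above the bench; inside 228 mm wide, 225 mm long
- bay (a point): centre of the floor of the drawer's empty bay, 22 mm above the bench; moves with the drawer, axes as the unit's. Bay 160 mm (x) x 66 mm (y) inside a yellow frame 6 mm wide, 8 mm high. Free floor beside it: to the drawer wall 79 mm from the bay centre at -y, to fixed cutter wheels (36 mm across) 109 mm from it at +y. The outer face of the drawer front is 108 mm from it at -x
- pull (a point): middle of the front edge of the aluminium pull lip on the drawer's front: a bar 110 mm long along y, 10 mm high, standing 20 mm out of the front; this point is 68 mm above the bench and moves with the drawer
- padlock: brass padlock standing at the near left of the mat, 56 mm wide, 82 mm high; origin under its middle. Leave alone
- oil: oil bottle with red cap, 56 mm across, 150 mm high, origin under its middle. Leave alone
- screwdriver: screwdriver with a red handle lying on the bench to the right. Leave alone
- blanks: white open bin 130 x 100 x 40 mm to the right. Leave alone
Mind the look-alikes: they are no part of the job. What is shaped like the case but blue or orange is not meant.

How it is judged:
By the outcome, as a careful person would: the job done as asked, in the order asked, and still so for the second after the job is handed in, with the robot touching nothing.
It also fails if it takes over 72 s, if anything falls off the work surface, if the arm or the gripper's body presses on something with over 40 N, if the wrist force passes 120 N, or if a joint passes its speed limit or range.

## Working session

There is one attempt and no reset: what is moved stays moved. The work goes in short steps, Python scripts to look and compute and a tool call to move; the robot and the scene stay as the last step left them, time stands still between calls to the robot, and variables do not carry over. Pictures are saved under pics/ and viewed, at most 10 in all, crops included, and the job is handed in when it is done.

Besides the shell and the picture viewer there is one more tool, called after "Request:" as name(argument=value, ...), one argument or row to a line, values as JSON. jog_arm: Moves the arm, as the interface text tells. Its arguments: {"type":"object","properties":{"commands":{"type":"array","items":{"type":"array","items":{"type":"array","items":{"type":"number"}}}}},"required":["commands"]}

```bash
mkdir -p pics; ls
cat > h.py <<'E'
import numpy as np, cv2
from station import *
def cam(name):
    im=get_image(name); im['R']=cv2.Rodrigues(np.array(im['rvec'],float))[0]; im['t']=np.array(im['tvec'],float).reshape(3); return im
def pts(im):
    "world point per pixel from the depth"
    h,w=im['range_z'].shape
    u,v=np.meshgrid(np.arange(w),np.arange(h))
    x,y=slopes(im,u,v); z=im['range_z']
    P=np.stack([x*z,y*z,z],-1)-im['t']
    return P@im['R']
def slopes(im,u,v):
    xd=(u-im['cx'])/im['fx']; yd=(v-im['cy'])/im['fy']; x,y=xd,yd
    for _ in range(8):
        s=1+im['k1']*(x*x+y*y); x,y=xd/s,yd/s
    return x,y
def onplane(im,u,v,z):
    x,y=slopes(im,np.asarray(u,float),np.asarray(v,float))
    d=np.stack([x,y,np.ones_like(x)],-1)@im['R']; c=-im['R'].T@im['t']
    return c+d*((z-c[2])/d[...,2])[...,None]
def save(im,n,box=None,s=1):
    p=im['pixels'][:,:,::-1]
    if box: p=p[box[1]:box[3],box[0]:box[2]]
    cv2.imwrite('pics/'+n,cv2.resize(p,None,fx=s,fy=s))
E
python3 - <<'E'
from h import *
s=cam('scene');t=cam('top')
save(s,'s0.png');save(t,'t0.png')
np.savez('i0.npz',s=pts(s),t=pts(t),sp=s['pixels'],tp=t['pixels'])
for i in (s,t): print(-i['R'].T@i['t'],i['R'][2],i['fx'],i['k1'],(i['range_z']>0).mean())
o=get_obs();print(o)
E
```

```text
pics
[ 1.1333086  -0.0577819   1.08735482] [-0.5072438   0.0370338  -0.86100652] 487.40410936996864 0.03985815180815597 0.99595703125
[0.20736142 0.00239365 1.61382984] [ 0.21401026 -0.00268048 -0.97682774] 615.8449057655259 0.04667520132132697 0.9960416666666667
{'time_s': 0.1, 'joint_positions': array([-7.73724497e+01,  7.51201736e+00,  8.53206849e+01,  7.71661152e-04,
        8.72622862e+01, -4.89220747e+00]), 'joint_velocities': array([-0.00635657, -0.05320742, -0.18807606, -0.01563136,  0.00468689,
        0.090557  ]), 'tau': array([ 2.28755431e-03, -5.61337352e+01, -4.93096375e+01,  7.71394093e-02,
        2.90272658e-02, -8.77239086e-05]), 'position': array([ 0.18054544, -0.57166584,  0.21770203]), 'ee_rot': array([-1.79905423e+02, -8.86865728e-03,  1.75197129e+01]), 'force': array([-0.39055928,  0.74080416, -0.30385588]), 'moment': array([0.00165236, 0.02297   , 0.04085787]), 'grasp_force': 0.0, 'width': 0.092738821850567}
```

View pics/s0.png

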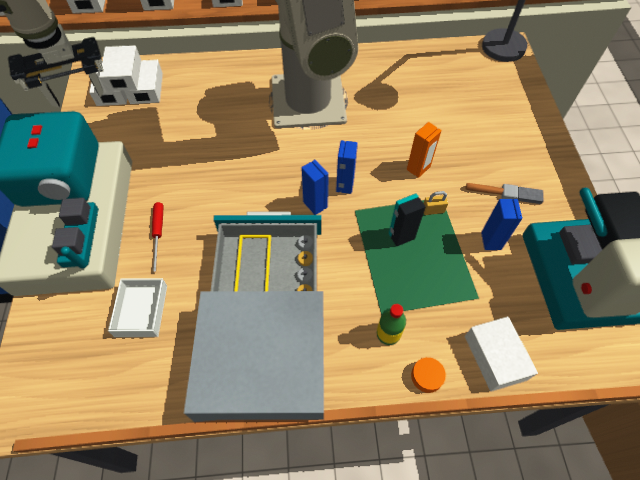

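View pics/t0.png

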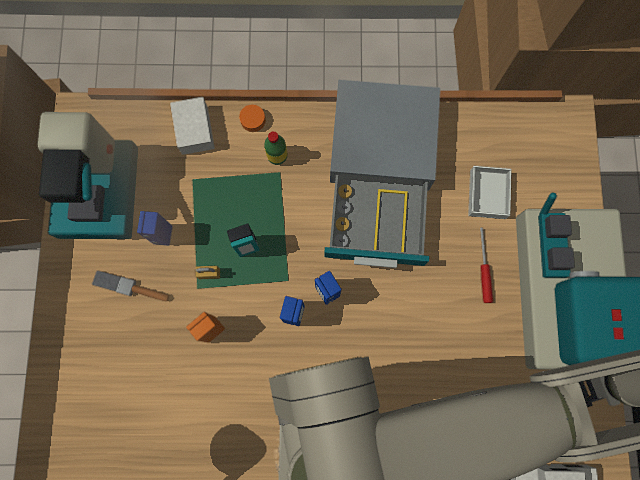

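The scene view shows the case at (405,220) on the mat, the padlock at (435,205), and the drawer's yellow bay at (253,263). In the top view the case is at (242,240), the padlock at (207,271), the bay at (391,220) and the drawer front at (376,256). Next I'll measure these.

```bash
cat > m.py <<'E'
from h import *
d=np.load('i0.npz');P=d['t'];px=d['tp'];hsv=cv2.cvtColor(px,cv2.COLOR_RGB2HSV)
def rect(m,n,Q=P):
    q=Q[m]; r=cv2.minAreaRect(q[:,:2].astype(np.float32)*1000)
    print(n,m.sum(),'c',np.round(r[0],1),'size',np.round(r[1],1),'ang',round(r[2],2),'z',np.round(np.percentile(q[:,2],[5,50,95]),4))
    print('   box',np.round(cv2.boxPoints(r)).tolist())
def win(u0,v0,u1,v1):
    m=np.zeros(P.shape[:2],bool);m[v0:v1,u0:u1]=1;return m
z=P[...,2];H,S,V=[hsv[...,i] for i in range(3)]
rect(win(215,210,270,265)&(z>.146)&(z<.162),'case top')
w=win(215,210,270,265)&(z>.02)&(z<.145);rect(w&(H>80)&(H<100)&(S>120),'teal side')
rect(win(185,165,295,295)&(H>60)&(H<85)&(S>80)&(abs(z-.003)<.006),'mat')
rect(win(190,255,230,285)&(z>.015)&(z<.1),'padlock')
rect(win(325,75,445,190)&(abs(z-.1)<.006),'unit top')
rect(win(315,240,435,270)&(abs(z-.087)<.006)&(H>80)&(H<100),'front top')
rect(win(365,180,415,260)&(H>22)&(H<35)&(S>150)&(V>120)&(z<.05),'yellow')
rect(win(350,255,405,270)&(abs(z-.073)<.008)&(S<80),'pull')
for n,b in (('blueA',(275,290,310,330)),('blueB',(310,268,345,308)),('blueC',(135,205,175,248)),('oil',(258,125,292,170))): rect(win(*b)&(z>.015)&(z<.2),n)
# teal side in the scene view too
E
python3 m.py
```

```text
case top 400 c [510.9 203.3] size [45.3 55.4] ang 18.07 z [0.1473 0.1524 0.1577]
   box [[481.0, 223.0], [498.0, 170.0], [541.0, 184.0], [524.0, 237.0]]
teal side 111 c [505.6 200.8] size [33. 55.] ang 19.66 z [0.0253 0.1056 0.142 ]
   box [[481.0, 221.0], [499.0, 169.0], [530.0, 180.0], [512.0, 232.0]]
mat 7535 c [559.1 225.9] size [299.8 238.3] ang 5.1 z [-0.002   0.0026  0.0077]
   box [[399.0, 331.0], [420.0, 94.0], [719.0, 121.0], [698.0, 358.0]]
padlock 286 c [437.9 299.7] size [28.  56.6] ang 1.5 z [0.025  0.0489 0.0838]
   box [[423.0, 328.0], [425.0, 271.0], [453.0, 272.0], [451.0, 328.0]]
unit top 8748 c [ 806.2 -159.9] size [270.  258.3] ang 85.24 z [0.0951 0.0997 0.1045]
   box [[666.0, -284.0], [924.0, -305.0], [946.0, -36.0], [689.0, -15.0]]
front top 575 c [ 477.6 -132.7] size [260.1  16.7] ang 85.54 z [0.0824 0.0869 0.0915]
   box [[459.0, -262.0], [476.0, -263.0], [496.0, -4.0], [479.0, -2.0]]
yellow 349 c [ 579.8 -176.5] size [ 79.5 166. ] ang 85.68 z [0.0228 0.0294 0.0351]
   box [[494.0, -210.0], [660.0, -222.0], [666.0, -143.0], [500.0, -131.0]]
pull 330 c [ 460.5 -130.3] size [108.2  20.8] ang 85.18 z [0.0667 0.0718 0.0787]
   box [[446.0, -183.0], [466.0, -185.0], [475.0, -77.0], [455.0, -76.0]]
blueA 544 c [334.2  76.7] size [44.8 56.4] ang 76.43 z [0.0577 0.1486 0.1546]
   box [[302.0, 62.0], [356.0, 48.0], [367.0, 92.0], [312.0, 105.0]]
blueB 564 c [392.   -9.3] size [57.1 44.9] ang 33.12 z [0.0435 0.1481 0.1539]
   box [[356.0, -6.0], [380.0, -44.0], [428.0, -13.0], [404.0, 25.0]]
blueC 861 c [541.8 428.6] size [47.5 58.8] ang 82.75 z [0.0273 0.1382 0.1533]
   box [[510.0, 409.0], [568.0, 401.0], [574.0, 448.0], [516.0, 456.0]]
oil 563 c [795.  138.1] size [120.7  56.1] ang 16.89 z [0.0251 0.0974 0.1502]
   box [[729.0, 147.0], [745.0, 94.0], [861.0, 129.0], [845.0, 182.0]]
```

Request:
jog_arm(
  commands=[
    [[1.6,1.2,0.4,0,0,0,0],[3.2,2.4,0.7,0,0,0,0],[4.8,3.6,1,0,0,0,0],[6.4,4.8,1,0,0,0,0],[6.4,4.8,1,0,0,0,0]],
  ],
)

```text
time_s: 0.6
position: [0.3743, -0.4263, 0.2487]
ee_rot: [-180.0, -0.0, 17.6]
force: [-0.9, -0.8, 0.0]
width: 0.0931
grasp_force: 0.0
```

Request:
jog_arm(
  commands=[
    [[0.5,1.5,0.2,0,0,0,0],[1,3,0.2,0,0,0,0],[1.4,4.6,0.4,0,0,0,0],[1.6,6.2,0.4,0,0,0,0],[1.8,7.5,0.4,0,0,0,0]],
  ],
)

```text
time_s: 1.1
position: [0.4266, -0.2007, 0.2604]
ee_rot: [-180.0, -0.0, 17.6]
force: [0.6, -0.2, -0.4]
width: 0.0929
grasp_force: 0.0
```

Request:
jog_arm(
  commands=[
    [[0,1.5,0.2,0,0,0,0],[0,3,0.4,0,0,0,0],[0,4.5,0.4,0,0,0,0],[0.2,6,0.4,0.31,-0.95,0,0],[0.3,7.3,0.4,0.62,-1.9,0,0]],
  ],
)

```text
time_s: 1.6
position: [0.4363, 0.0185, 0.2724]
ee_rot: [-179.7, -16.2, 17.6]
force: [-1.4, 0.0, 0.7]
width: 0.093
grasp_force: 0.0
```

Request:
jog_arm(
  commands=[
    [[0,1.4,0,0.31,-0.95,0,0],[0,2.8,0,0.62,-1.9,0,0],[0,4.2,0,0.93,-2.85,0,0],[0,5.2,0,1.24,-3.8,0,0],[0,5.2,0,1.31,-4.04,0,0]],
  ],
)

```text
time_s: 2.1
position: [0.506, 0.2162, 0.2676]
ee_rot: [-180.0, -47.7, 17.7]
force: [-0.9, -0.3, -0.2]
width: 0.093
grasp_force: 0.0
```

Run:
```python
from h import *
o=get_obs();print(o['position'],o['ee_rot'],o['joint_positions'],o['width'])
w=cam('wrist');save(w,'w1.png')
P=pts(w);np.savez('w1.npz',P=P,px=w['pixels'])
m=(abs(P[...,2]-.153)<.006)&(np.hypot(P[...,0]-.511,P[...,1]-.203)<.05)
if m.sum()>50:
    r=cv2.minAreaRect(P[m][:,:2].astype(np.float32)*1000);print(m.sum(),r)
```

```text
[0.50599005 0.2161868  0.26761376] [-179.99926639  -47.69191149   17.67955402] [ 17.91533053 -51.10991565 137.65567563  -0.24234727  45.76282416
  90.32777491] 0.09304127217636159
1453 ((511.8388366699219, 204.59214782714844), (44.65156173706055, 55.888526916503906), 19.620460510253906)
```

View pics/w1.png

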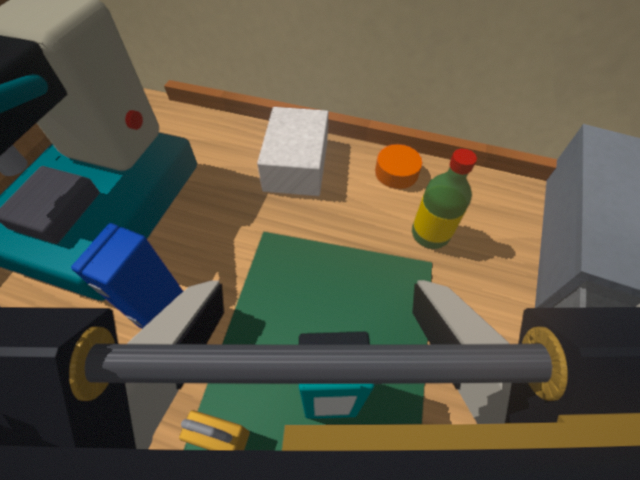

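The wrist view shows the case top at (335,345) between the fingers, with the padlock at (215,430) clear to the left. Joint 2 is at its range limit, so I'll use a steeper grasp: 32° forward of vertical.

Request:
jog_arm(
  commands=[
    [[-0.4,-0.3,0,-0.31,0.95,0.2,0],[-0.8,-0.6,0,-0.62,1.87,0.2,0],[-1.3,-0.9,-0.7,-0.62,1.87,0.2,0],[-1.3,-0.9,-2.0,-0.62,1.87,0.2,0],[-1.3,-0.9,-2.0,-0.62,1.87,0.2,0]],
  ],
)

```text
time_s: 2.65
position: [0.4658, 0.1808, 0.2015]
ee_rot: [179.8, -31.1, 18.8]
force: [-1.3, 0.1, -0.9]
width: 0.0931
grasp_force: 0.0
```

```bash
cat >> h.py <<'E'
def st():
    from scipy.spatial.transform import Rotation as Ro
    o=get_obs(); R=Ro.from_euler('xyz',o['ee_rot'],degrees=True).as_matrix()
    print('t',o['time_s'],'p',np.round(o['position'],4),'rpy',np.round(o['ee_rot'],2),'tz',np.round(R[:,2],3),'q',np.round(o['joint_positions'],1),'F',np.round(o['force'],1),'w',round(o['width'],4),'g',round(o['grasp_force'],1)); return o,R
E
python3 - <<'E'
from h import *
st()
E
```

```text
t 2.65 p [0.4658 0.1808 0.2015] rpy [179.82 -31.06  18.82] tz [ 0.489  0.163 -0.857] q [ 13.3 -43.1 133.2   3.1  59.   83.7] F [-1.3  0.1 -0.9] w 0.0931 g 0.0
```

Request:
jog_arm(
  commands=[
    [[-0.5,0.1,0,0,0,0,0],[0.07,0.3,-1,0,0,0,0],[0.64,0.48,-2,0,0,0,0],[1.2,0.67,-3,0,0,0,0],[1.2,0.67,-3,0,0,0,0]],
  ],
)

```text
time_s: 3.15
position: [0.5032, 0.2017, 0.1136]
ee_rot: [179.8, -31.2, 18.9]
force: [-0.0, -0.0, -1.4]
width: 0.093
grasp_force: 0.0
```

Run:
```python
from h import *
st()
w=cam('wrist');save(w,'w2.png');P=pts(w)
m=(abs(P[...,2]-.153)<.004)&(np.hypot(P[...,0]-.511,P[...,1]-.203)<.05)
print(m.sum(),cv2.minAreaRect(P[m][:,:2].astype(np.float32)*1000) if m.sum()>50 else 0)
```

```text
t 3.15 p [0.5032 0.2017 0.1136] rpy [179.79 -31.19  18.87] tz [ 0.491  0.164 -0.855] q [ 15.3 -28.  133.5   2.4  43.3  85.1] F [-0.  -0.  -1.4] w 0.093 g 0.0
14672 ((514.9816284179688, 195.6878204345703), (44.438175201416016, 75.32096862792969), 18.434072494506836)
```

View pics/w2.png

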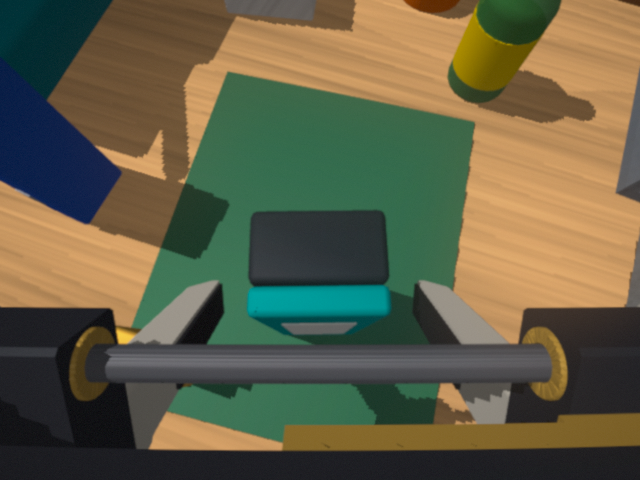

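The case is centred between the fingers, at columns 250–388 against finger tips at 222 and 415. I'll move the last 30 mm and close.

Request:
jog_arm(
  commands=[
    [[0.25,0.08,-0.5,0,0,0,0],[0.5,0.17,-1.0,0,0,0,0],[0.5,0.17,-1.0,0,0,0,0],[0.5,0.17,-1.0,0,0,0,0.4],[0.5,0.17,-1.0,0,0,0,1]],
  ],
)

```text
time_s: 3.7
position: [0.521, 0.208, 0.0913]
ee_rot: [179.7, -31.9, 18.9]
force: [0.9, 0.6, -0.4]
width: 0.0809
grasp_force: 0.0
```

Request:
jog_arm(
  commands=[
    [[0,0,0,0,0,0,1],[0,0,0,0,0,0,1],[0,0,0,0,0,0,1],[0,0,0,0,0,0,1],[0,0,0,0,0,0,1]],
  ],
)

```text
time_s: 4.2
position: [0.5203, 0.208, 0.0891]
ee_rot: [179.7, -31.8, 18.9]
force: [-2.9, -0.8, 5.5]
width: 0.0561
grasp_force: 30.0
```

Run:
```python
from h import *
st()
```

```text
t 4.2 p [0.5203 0.208  0.0891] rpy [179.74 -31.78  18.95] tz [ 0.5    0.167 -0.85 ] q [ 15.5 -22.1 132.5   2.5  38.   85. ] F [-2.9 -0.8  5.5] w 0.0561 g 30.0
```

Request:
jog_arm(
  commands=[
    [[0,0,0.2,0,0,0,1],[0,0,0.5,0,0,0,1],[0,0,1,0,0,0,1],[0,0,1.5,0,0,0,1],[0,0,2,0,0,0,1]],
  ],
)

```text
time_s: 4.7
position: [0.5194, 0.2077, 0.1489]
ee_rot: [179.7, -31.7, 18.9]
force: [-1.0, 0.8, -5.0]
width: 0.0559
grasp_force: 29.9
```

```bash
cat > fit.py <<'E'
from h import *
from scipy.optimize import least_squares
o,R=st()
D=[(-77.37,7.5,85.3,87.26,.1805,-.5717,.2177),(17.9153,-51.11,137.656,45.763,.506,.2162,.2676),(13.3,-43.1,133.2,59,.4658,.1808,.2015),(15.3,-28,133.5,43.3,.5032,.2017,.1136),(15.5,-22.1,132.5,38,.5203,.208,.0891)]
q=o['joint_positions'];D.append((q[0],q[1],q[2],q[4],*o['position']))
A=[];b=[]
for j1,j2,j3,j5,x,y,z in D:
    a=np.radians([j1,j2,j2+j3,j2+j3+j5]);s,c=np.sin(a),np.cos(a)
    A+=[[1,0,s[1],s[2],c[2],s[3]],[0,1,c[1],c[2],-s[2],c[3]]];b+=[x*c[0]+y*s[0],z]
A=np.array(A);b=np.array(b);x=np.linalg.lstsq(A,b,rcond=None)[0];print('a1 d1 L2 L3 off Lt',np.round(x,3),'res',np.round((A@x-b)*1000,1))
a1,d1,L2,L3,of,Lt=x
for r in (.5,.53,.56,.59,.62,.65):
  for back in (50,58,60):
    wr=r+Lt*np.sin(np.radians(back))-a1;wz=.016+Lt*np.cos(np.radians(back))-d1
    l=np.hypot(L3,of);ph=np.degrees(np.arctan2(of,L3));d=np.hypot(wr,wz)
    ca=(d*d-L2**2-l*l)/(2*L2*l)
    if abs(ca)>1: print(r,back,'out');continue
    k=np.degrees(np.arccos(ca));j3=k-ph
    j2=np.degrees(np.arctan2(wr,wz))-np.degrees(np.arctan2(l*np.sin(np.radians(k)),L2+l*np.cos(np.radians(k))))
    print(r,back,'j2 %.0f j3 %.0f j5 %.0f'%(j2,j3,180+back-j2-j3))
E
python3 fit.py
```

```text
t 4.7 p [0.5194 0.2077 0.1489] rpy [179.75 -31.67  18.94] tz [ 0.498  0.166 -0.851] q [ 15.5 -27.5 129.5   2.2  46.4  85.6] F [-1.   0.8 -5. ] w 0.0559 g 29.9
a1 d1 L2 L3 off Lt [0.001 0.318 0.37  0.552 0.061 0.379] res [-0.1  0.3  0.  -0.  -0.1 -0.5  0.6  0.7 -0.5 -0.6  0.1  0.1]
0.5 50 j2 55 j3 58 j5 117
0.5 58 j2 64 j3 48 j5 126
0.5 60 j2 66 j3 46 j5 128
0.53 50 j2 60 j3 50 j5 120
0.53 58 j2 69 j3 39 j5 130
0.53 60 j2 72 j3 36 j5 132
0.56 50 j2 65 j3 41 j5 124
0.56 58 j2 76 j3 28 j5 134
0.56 60 j2 79 j3 24 j5 137
0.59 50 j2 72 j3 30 j5 128
0.59 58 j2 86 j3 10 j5 141
0.59 60 j2 93 j3 -0 j5 147
0.62 50 j2 81 j3 14 j5 134
0.62 58 out
0.62 60 out
0.65 50 out
0.65 58 out
0.65 60 out
```

Run:
```python
from h import *
d=np.load('i0.npz');z=d['t'][...,2]
print('white box top',np.percentile(z[95:155,172:213],95),d['t'][125,190])
psi=np.radians(18.94);f=np.array([np.cos(psi),np.sin(psi),0]);u=np.array([0,0,1])
def tz(th): a=np.radians(th-31.67); return -np.sin(a)*f-np.cos(a)*u
p0=np.array([.5194,.2077,.1489]);G0=p0-.019*tz(0)
prev=p0
for th,fw in ((20,.01),(40,.02),(60,.02),(80,.02),(90,.02)):
    t=np.radians(th);G=G0+fw*f;G[2]=.003+.102*np.cos(t)+.023*np.sin(t)+.030
    p=G+.019*tz(th);print(th,np.round((p-prev)/.03,2),p);prev=p
print('axis',-f[1],f[0])
```

```text
white box top 0.06457073294507684 [0.82839573 0.35762189 0.06230814]
20 [ 0.12  0.04 -1.03] [0.52305832 0.20895538 0.11810786]
40 [ 0.11  0.04 -0.37] [0.52627818 0.2100603  0.1071211 ]
60 [-0.2  -0.07 -0.66] [0.52035349 0.2080272  0.08719423]
80 [-0.16 -0.06 -0.88] [0.51545744 0.20634708 0.06073075]
90 [-0.06 -0.02 -0.49] [0.51358663 0.2057051  0.0460245 ]
axis -0.3245778313884476 0.9458589912725747
```

Request:
jog_arm(
  commands=[
    [[0.03,0.01,-0.2,-0.16,0.47,0,1],[0.05,0.02,-0.4,-0.32,0.95,0,1],[0.07,0.02,-0.6,-0.49,1.42,0,1],[0.1,0.03,-0.8,-0.65,1.89,0,1],[0.12,0.04,-1.0,-0.81,2.36,0,1]],
  ],
)

```text
time_s: 5.2
position: [0.5236, 0.2091, 0.1188]
ee_rot: [179.7, -11.6, 18.9]
force: [1.0, 0.4, -4.1]
width: 0.0558
grasp_force: 29.9
```

Request:
jog_arm(
  commands=[
    [[0.03,0.01,-0.07,-0.16,0.47,0,1],[0.05,0.02,-0.15,-0.32,0.95,0,1],[0.07,0.02,-0.22,-0.49,1.42,0,1],[0.1,0.03,-0.3,-0.65,1.89,0,1],[0.12,0.04,-0.37,-0.81,2.36,0,1]],
  ],
)

```text
time_s: 5.7
position: [0.5276, 0.2104, 0.1079]
ee_rot: [179.7, 8.3, 18.9]
force: [-0.6, -1.0, -4.0]
width: 0.0559
grasp_force: 29.9
```

```bash
cat >> h.py <<'E'
def casept(G,rad=.12,n=None):
    "teal lid points near G from scene/top views -> plane fit"
    for v in ('scene','top'):
        im=cam(v);P=pts(im);h=cv2.cvtColor(im['pixels'],cv2.COLOR_RGB2HSV)
        m=(np.linalg.norm(P-G,axis=-1)<rad)&(h[...,0]>80)&(h[...,0]<100)&(h[...,1]>120)&(P[...,2]>.01)
        if n: save(im,n+v+'.png')
        if m.sum()<20: print(v,m.sum());continue
        q=P[m];c=q.mean(0);_,s,V=np.linalg.svd(q-c,full_matrices=False)
        print(v,m.sum(),'c',np.round(c,4),'s',np.round(s/np.sqrt(len(q)),4),'long',np.round(V[0],3),'normal',np.round(V[2],3),'zrange',np.round(np.percentile(q[:,2],[3,97]),3))
E
python3 - <<'E'
from h import *
o,R=st();G=o['position']-.019*R[:,2];print(G);casept(G)
E
```

```text
t 5.7 p [0.5276 0.2104 0.1079] rpy [179.74   8.3   18.94] tz [-0.135 -0.051 -0.99 ] q [16.9 15.4 88.5 -0.5 84.4 88.1] F [-0.6 -1.  -4. ] w 0.0559 g 29.9
[0.53012798 0.21136823 0.12666626]
scene 42 c [0.5367 0.2194 0.1694] s [0.0331 0.011  0.0041] long [-0.666  0.106 -0.738] normal [-0.742  0.005  0.67 ] zrange [0.117 0.212]
top 52 c [0.5265 0.2198 0.162 ] s [0.0201 0.013  0.0053] long [ 0.116 -0.434  0.894] normal [-0.811 -0.56  -0.167] zrange [0.141 0.211]
```

Request:
jog_arm(
  commands=[
    [[-0.04,-0.01,-0.1,-0.16,0.47,0,1],[-0.08,-0.03,-0.22,-0.32,0.95,0,1],[-0.12,-0.04,-0.35,-0.49,1.42,0,1],[-0.16,-0.05,-0.5,-0.65,1.89,0,1],[-0.2,-0.07,-0.66,-0.81,2.36,0,1]],
  ],
)

```text
time_s: 6.3
position: [0.5218, 0.2084, 0.0884]
ee_rot: [179.7, 28.1, 19.0]
force: [0.1, -0.1, -3.8]
width: 0.056
grasp_force: 30.0
```

Request:
jog_arm(
  commands=[
    [[-0.03,-0.01,-0.17,-0.16,0.47,0,1],[-0.06,-0.02,-0.35,-0.32,0.95,0,1],[-0.1,-0.04,-0.52,-0.49,1.42,0,1],[-0.13,-0.05,-0.7,-0.65,1.89,0,1],[-0.16,-0.06,-0.88,-0.81,2.36,0,1]],
  ],
)

```text
time_s: 6.8
position: [0.5172, 0.2066, 0.0616]
ee_rot: [179.7, 48.0, 18.9]
force: [0.1, 0.1, -4.2]
width: 0.0558
grasp_force: 30.0
```

Request:
jog_arm(
  commands=[
    [[-0.02,-0.01,-0.15,-0.13,0.38,0,1],[-0.04,-0.01,-0.3,-0.26,0.76,0,1],[-0.06,-0.02,-0.4,-0.4,1.15,0,1],[-0.06,-0.02,-0.4,-0.4,1.15,0,1],[-0.06,-0.02,-0.4,-0.4,1.15,0,1]],
  ],
)

```text
time_s: 7.3
position: [0.5148, 0.2059, 0.0485]
ee_rot: [179.7, 57.7, 18.9]
force: [0.5, 0.5, -3.2]
width: 0.0559
grasp_force: 30.0
```

Run:
```python
from h import *
o,R=st();G=o['position']-.019*R[:,2];print(G);casept(G,n='a')
im=cv2.imread('pics/ascene.png');cv2.imwrite('pics/a2.png',cv2.resize(im[110:330,280:520],None,fx=3,fy=2.7)[:600,:800])
```

```text
t 7.3 p [0.5148 0.2059 0.0485] rpy [179.68  57.71  18.89] tz [-0.798 -0.279 -0.534] q [ 17.5  70.7  32.9  -2.1 134.1  87.8] F [ 0.5  0.5 -3.2] w 0.0559 g 30.0
[0.52992545 0.21115338 0.05865385]
scene 606 c [0.4956 0.1923 0.08  ] s [0.0453 0.0202 0.0092] long [0.938 0.334 0.09 ] normal [ 0.103 -0.021 -0.994] zrange [0.065 0.126]
top 2
```

View pics/a2.png

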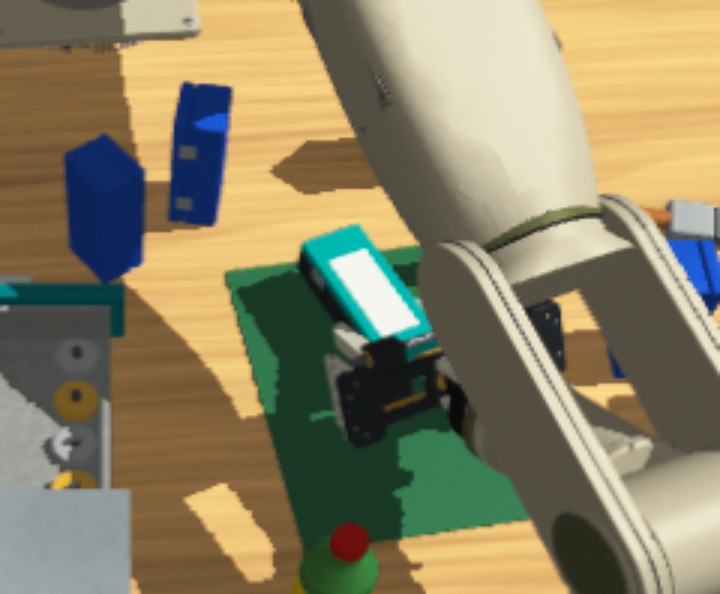

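The case hangs level with its lid up, at (365,290) in the crop and over the mat. I'll lower it gently.

Request:
jog_arm(
  commands=[
    [[0,0,-0.2,-0.01,0.04,0,1],[0,0,-0.4,-0.02,0.07,0,1],[0,0,-0.6,-0.02,0.07,0,1],[0,0,-0.8,-0.02,0.07,0,1],[0,0,-0.8,-0.02,0.07,0,1]],
  ],
)

```text
time_s: 7.9
position: [0.5139, 0.2055, 0.0238]
ee_rot: [179.7, 58.5, 18.9]
force: [0.1, 0.4, -4.8]
width: 0.0559
grasp_force: 30.0
```

```bash
cat > lid.py <<'E'
from h import *
o,R=st();G=o['position']-.019*R[:,2];print(G)
import sys
for v in sys.argv[1:]:
    im=cam(v);P=pts(im);h=cv2.cvtColor(im['pixels'],cv2.COLOR_RGB2HSV)
    m=(np.linalg.norm((P-G)[...,:2],axis=-1)<.13)&(h[...,0]>80)&(h[...,0]<100)&(h[...,1]>120)&(abs(P[...,2]-G[2]-.022)<.014)
    q=P[m];A=np.c_[q[:,:2]-q[:,:2].mean(0),np.ones(len(q))];k=np.linalg.lstsq(A,q[:,2],rcond=None)[0]
    r=cv2.minAreaRect(q[:,:2].astype(np.float32)*1000);print(v,m.sum(),'slopes deg',np.round(np.degrees(k[:2]),2),'z',k[2],r)
E
python3 lid.py scene
```

```text
t 7.9 p [0.5139 0.2055 0.0238] rpy [179.74  58.54  18.94] tz [-0.805 -0.281 -0.522] q [ 17.5  73.7  31.   -2.1 133.7  87.8] F [ 0.1  0.4 -4.8] w 0.0559 g 30.0
[0.52919465 0.21086376 0.03370412]
scene 551 slopes deg [-0.72  1.85] z 0.054467309822128045 ((504.2459411621094, 199.22618103027344), (147.84742736816406, 57.3938102722168), 18.497770309448242)
```

Request:
jog_arm(
  commands=[
    [[0,0,-0.05,0,0,0,1],[0,0,-0.1,0,0,0,1],[0,0,-0.15,0,0,0,1],[0,0,-0.18,0,0,0,1],[0,0,-0.18,0,0,0,1]],
  ],
)

```text
time_s: 8.45
position: [0.5146, 0.2058, 0.0198]
ee_rot: [179.7, 58.4, 18.9]
force: [-0.4, 0.0, -3.0]
width: 0.0561
grasp_force: 30.0
```

Request:
jog_arm(
  commands=[
    [[0,0,-0.03,0,0,0,1],[0,0,-0.06,0,0,0,1],[0,0,-0.06,0,0,0,1],[0,0,-0.06,0,0,0,1],[0,0,-0.06,0,0,0,1]],
  ],
)

```text
time_s: 8.95
position: [0.5147, 0.2058, 0.0182]
ee_rot: [179.7, 58.4, 18.9]
force: [0.9, 0.6, -3.7]
width: 0.0557
grasp_force: 30.0
```

Request:
jog_arm(
  commands=[
    [[0,0,-0.03,0,0,0,1],[0,0,-0.06,0,0,0,1],[0,0,-0.06,0,0,0,1],[0,0,-0.06,0,0,0,1],[0,0,-0.06,0,0,0,1]],
  ],
)

```text
time_s: 9.45
position: [0.5147, 0.2058, 0.0169]
ee_rot: [179.7, 58.4, 18.9]
force: [-0.6, 0.5, 2.4]
width: 0.0558
grasp_force: 30.0
```

```bash
python3 lid.py scene
```

```text
t 9.45 p [0.5147 0.2058 0.0169] rpy [179.72  58.42  18.92] tz [-0.804 -0.281 -0.524] q [ 17.5  74.4  30.6  -2.  133.4  87.9] F [-0.6  0.5  2.4] w 0.0558 g 30.0
[0.53000509 0.21114577 0.02685016]
scene 552 slopes deg [-0.55  1.88] z 0.04762000359568853 ((504.50799560546875, 199.99288940429688), (149.8299102783203, 56.80630111694336), 19.655292510986328)
```

Request:
jog_arm(
  commands=[
    [[0,0,-0.03,0,0,0,1],[0,0,-0.03,0,0,0,1],[0,0,-0.03,0,0,0,0.6],[0,0,-0.03,0,0,0,0.2],[0,0,-0.03,0,0,0,0]],
  ],
)

```text
time_s: 10.0
position: [0.5146, 0.2058, 0.0152]
ee_rot: [179.7, 58.4, 19.0]
force: [-0.5, -0.0, -0.4]
width: 0.0675
grasp_force: 0.0
```

Request:
jog_arm(
  commands=[
    [[0,0,0,0,0,0,0],[0,0,0,0,0,0,0],[0,0,0,0,0,0,0],[0,0,0,0,0,0,0],[0,0,0,0,0,0,0]],
  ],
)

```text
time_s: 10.5
position: [0.5146, 0.2058, 0.0154]
ee_rot: [179.7, 58.4, 18.9]
force: [-0.3, 0.0, 0.0]
width: 0.0931
grasp_force: 0.0
```

```bash
python3 lid.py scene
```

```text
t 10.5 p [0.5146 0.2058 0.0154] rpy [179.73  58.42  18.93] tz [-0.804 -0.281 -0.524] q [ 17.5  74.5  30.5  -2.  133.3  87.9] F [-0.3  0.   0. ] w 0.0931 g 0.0
[0.52991094 0.21108868 0.02533731]
scene 644 slopes deg [-0.9   2.65] z 0.04716416365768146 ((504.44561767578125, 199.8900604248047), (152.04261779785156, 57.20450210571289), 18.326108932495117)
```

Request:
jog_arm(
  commands=[
    [[0,0,0.5,0,0,0,0],[0,0,1.5,0,0,0,0],[0,0,2.5,0,0,0,0],[0,0,3.5,0.16,-0.47,0,0],[0,0,4.0,0.45,-1.3,0,0]],
  ],
)

```text
time_s: 11.05
position: [0.5148, 0.2057, 0.1363]
ee_rot: [179.8, 47.3, 19.0]
force: [0.8, -0.8, 0.3]
width: 0.093
grasp_force: 0.0
```

Request:
jog_arm(
  commands=[
    [[-0.05,0,0,0.26,-0.75,0,0],[-0.1,-0.05,0,0.52,-1.5,0,0],[-0.2,-0.1,0,0.78,-2.27,0,0],[-0.3,-0.15,0,1.04,-3.0,0,0],[-0.33,-0.2,0,1.3,-3.78,0,0]],
  ],
)

```text
time_s: 11.55
position: [0.5051, 0.1999, 0.1375]
ee_rot: [179.8, 15.0, 19.0]
force: [-0.2, -0.5, 1.1]
width: 0.0932
grasp_force: 0.0
```

```bash
python3 lid.py
```

```text
t 11.55 p [0.5051 0.1999 0.1375] rpy [179.77  15.02  18.97] tz [-0.244 -0.088 -0.966] q [16.7 17.1 84.2 -0.8 93.7 87.8] F [-0.2 -0.5  1.1] w 0.0932 g 0.0
[0.50973004 0.20154902 0.15582252]
```

Request:
jog_arm(
  commands=[
    [[0,0,0,0.3,-0.9,0,0],[0,0,0,0.61,-1.77,0,0],[0,0,0,0.61,-1.77,0,0],[0,0,0,0.61,-1.77,0,0]],
  ],
)

```text
time_s: 11.95
position: [0.5043, 0.1996, 0.137]
ee_rot: [179.8, 0.5, 19.0]
force: [0.4, 0.6, -0.1]
width: 0.0931
grasp_force: 0.0
```

Run:
```python
from h import *
st()
for v in ('wrist','scene','top'):
    im=cam(v);P=pts(im);h=cv2.cvtColor(im['pixels'],cv2.COLOR_RGB2HSV)
    m=(np.hypot(P[...,0]-.5045,P[...,1]-.2)<.1)&(abs(P[...,2]-.047)<.007)
    if v!='wrist': m&=(h[...,0]>80)&(h[...,0]<100)&(h[...,1]>120)
    if m.sum()<50: print(v,m.sum());continue
    q=P[m];print(v,m.sum(),cv2.minAreaRect(q[:,:2].astype(np.float32)*1000),np.median(q[:,2]))
    if v=='wrist': save(im,'w3.png')
```

```text
t 11.95 p [0.5043 0.1996 0.137 ] rpy [179.78   0.49  18.97] tz [-0.007 -0.006 -1.   ] q [16.3  2.2 99.5 -0.2 78.8 87.4] F [ 0.4  0.6 -0.1] w 0.0931 g 0.0
wrist 15314 ((493.215576171875, 233.8905029296875), (149.12840270996094, 124.45760345458984), 19.48122215270996) 0.0473287301090899
scene 622 ((506.1367492675781, 200.99017333984375), (147.8896026611328, 57.67947769165039), 18.74533462524414) 0.0477032235019878
top 226 ((478.09881591796875, 201.829833984375), (101.42383575439453, 37.44013214111328), 19.526288986206055) 0.046777455660610416
```

View pics/w3.png

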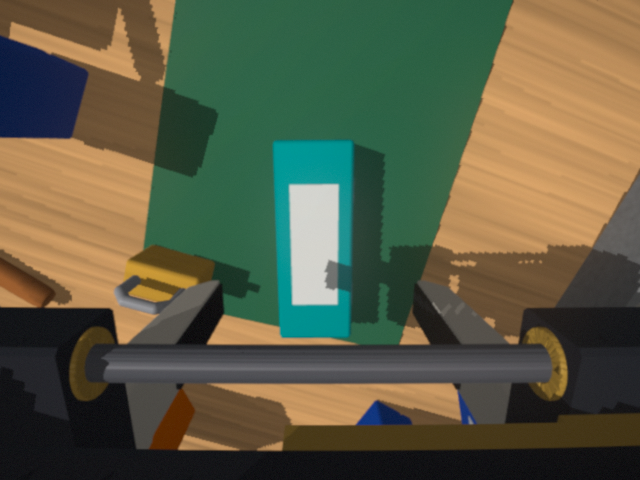

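The wrist view shows the case lying lid up, centred at column 315 between the fingers (222 and 415), with the padlock clear at (165,275). I'll descend and grip.

Request:
jog_arm(
  commands=[
    [[0,0,-1.0,0,0,0,0],[0.02,0,-2.0,0,0,0,0],[0.02,0,-3.0,0,0,0,0],[0.02,0,-3.6,0,0,0,0],[0.02,0,-3.9,0,0,0,0]],
  ],
)

```text
time_s: 12.6
position: [0.505, 0.1996, 0.0158]
ee_rot: [179.8, 0.7, 19.0]
force: [0.4, 1.0, 0.3]
width: 0.0929
grasp_force: 0.0
```

Request:
jog_arm(
  commands=[
    [[0,0,0,0,0,0,0.2],[0,0,0,0,0,0,1],[0,0,0,0,0,0,1],[0,0,0,0,0,0,1],[0,0,0,0,0,0,1]],
  ],
)

```text
time_s: 13.1
position: [0.506, 0.2003, 0.0195]
ee_rot: [179.8, 0.4, 19.0]
force: [-1.0, 4.3, 2.1]
width: 0.0575
grasp_force: 1.6
```

Request:
jog_arm(
  commands=[
    [[0,0,0,0,0,0,1],[0,0,0,0,0,0,1],[0,0,0,0,0,0,1]],
  ],
)

```text
time_s: 13.4
position: [0.506, 0.2004, 0.0195]
ee_rot: [179.8, 0.4, 19.0]
force: [-1.9, 1.8, 5.9]
width: 0.0557
grasp_force: 30.0
```

```bash
python3 lid.py
```

```text
t 13.4 p [0.506  0.2004 0.0195] rpy [179.82   0.35  18.98] tz [-0.005 -0.005 -1.   ] q [ 16.3  10.2 104.1  -0.2  66.   87.5] F [-1.9  1.8  5.9] w 0.0557 g 30.0
[0.50608936 0.20046798 0.03849066]
```

Request:
jog_arm(
  commands=[
    [[0,0,0.3,0,0,0,1],[0,0,1.3,0,0,0,1],[0,0,2.5,0,0,0,1],[0,0,3.7,0,0,0,1],[0,0,4.8,0,0,0,1]],
  ],
)

```text
time_s: 13.9
position: [0.5047, 0.1993, 0.1638]
ee_rot: [179.8, 0.5, 19.0]
force: [1.1, -0.9, -3.8]
width: 0.0558
grasp_force: 30.0
```

Request:
jog_arm(
  commands=[
    [[0.2,-1.2,0,0,0,-0.5,1],[0.4,-2.4,0,0,0,-1,1],[0.6,-3.6,0,0,0,-1.5,1],[0.7,-4.8,0,0,0,-2,1],[0.8,-6,0,0,0,-2.5,1]],
  ],
)

```text
time_s: 14.4
position: [0.5285, 0.0181, 0.162]
ee_rot: [179.8, 0.5, -1.2]
force: [0.7, 0.6, -3.8]
width: 0.0556
grasp_force: 30.0
```

```bash
python3 lid.py
cat > bay.py <<'E'
from h import *
ux=np.array([np.cos(np.radians(-4.6)),np.sin(np.radians(-4.6))]);uy=np.array([-ux[1],ux[0]])
for v in ('scene','top'):
    im=cam(v);P=pts(im);h=cv2.cvtColor(im['pixels'],cv2.COLOR_RGB2HSV)
    m=(h[...,0]>22)&(h[...,0]<35)&(h[...,1]>140)&(h[...,2]>100)&(abs(P[...,2]-.028)<.02)&(abs(P[...,0]-.58)<.12)&(abs(P[...,1]+.175)<.06)
    v_,u_=np.nonzero(m);Q=onplane(im,u_,v_,.030)[:,:2]*1000
    r=cv2.minAreaRect(Q.astype(np.float32));print(v,m.sum(),'yellow plane',r,'ux',np.percentile(Q@ux,[1,99]),'uy',np.percentile(Q@uy,[1,99]))
    m=(h[...,0]>80)&(h[...,0]<100)&(h[...,1]>100)&(abs(P[...,2]-.087)<.006)&(abs(P[...,0]-.478)<.05)&(abs(P[...,1]+.13)<.16)
    v_,u_=np.nonzero(m);Q=onplane(im,u_,v_,.087)[:,:2]*1000
    r=cv2.minAreaRect(Q.astype(np.float32));print('   front',m.sum(),r,'ux',np.percentile(Q@ux,[3,97]),'uy',np.percentile(Q@uy,[.5,99.5]))
E
python3 bay.py
```

```text
t 14.4 p [0.5285 0.0181 0.162 ] rpy [179.76   0.54  -1.19] tz [-0.01  -0.004 -1.   ] q [ -3.4  -1.1 100.1  -0.3  81.5  87.8] F [ 0.7  0.6 -3.8] w 0.0556 g 30.0
[0.52865341 0.01821003 0.18101786]
scene 433 yellow plane ((565.9574584960938, -176.80010986328125), (80.6563720703125, 154.37387084960938), 85.10616302490234) ux [503.94121653 655.31773734] uy [-170.90885213  -91.19430191]
   front 616 ((480.5252380371094, -135.93475341796875), (256.28045654296875, 17.41073989868164), 85.14453125) ux [481.15002776 498.58892349] uy [-224.13758844   28.7322606 ]
top 325 yellow plane ((579.23876953125, -175.96469116210938), (78.27196502685547, 164.62266540527344), 85.16877746582031) ux [510.28909608 673.52628218] uy [-167.87817592  -90.22254568]
   front 477 ((476.476318359375, -138.82830810546875), (247.42140197753906, 15.8878755569458), 85.24222564697266) ux [478.80057226 493.31757786] uy [-223.46098483   23.02810792]
```

Request:
jog_arm(
  commands=[
    [[0.4,-1.5,0,0,0,-0.1,1],[0.8,-3,0,0,0,-0.2,1],[1.2,-4.5,0,0,0,-0.3,1],[1.6,-5.8,0,0,0,-0.45,1],[1.6,-6.5,0,0,0,-0.45,1]],
  ],
)

```text
time_s: 15.0
position: [0.5774, -0.178, 0.1619]
ee_rot: [179.8, 0.5, -4.7]
force: [0.1, 0.6, -4.3]
width: 0.0558
grasp_force: 30.0
```

Request:
jog_arm(
  commands=[
    [[0,0,-0.5,0,0,0,1],[0,0,-1,0,0,0,1],[0,0,-1.5,0,0,0,1],[0,0,-1.5,0,0,0,1]],
  ],
)

```text
time_s: 15.4
position: [0.5748, -0.1729, 0.1131]
ee_rot: [179.9, 0.8, -4.5]
force: [-0.6, 0.0, -3.9]
width: 0.0558
grasp_force: 30.0
```

Run:
```python
from h import *
st()
s=cam('scene');save(s,'s4.png',(180,190,350,320),4)
w=cam('wrist');save(w,'w4.png')
```

```text
t 15.4 p [ 0.5748 -0.1729  0.1131] rpy [179.92   0.83  -4.53] tz [-0.015 -0.    -1.   ] q [-21.4  12.4  91.   -0.3  77.4  73.2] F [-0.6  0.  -3.9] w 0.0558 g 30.0
```

View pics/w4.png

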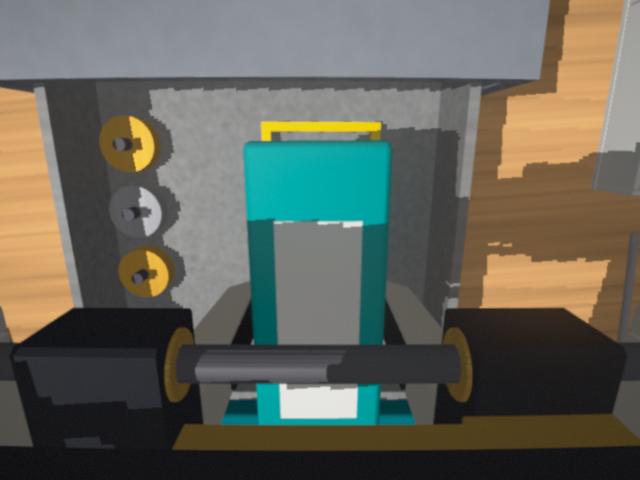

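View pics/s4.png

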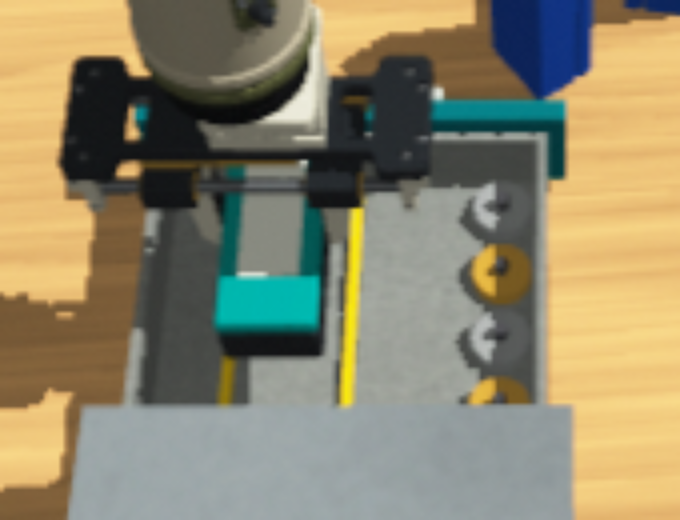

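In the wrist view the case's far end (245–390, row 142) lies square over the yellow frame's far bar (261–382, row 128), about 2 mm to the left. The scene crop agrees. Next I'll compute the remaining offset.

Run:
```python
from h import *
o,R=st()
im=cam('wrist');h=cv2.cvtColor(im['pixels'],cv2.COLOR_RGB2HSV)
ux=np.array([np.cos(np.radians(-4.7)),np.sin(np.radians(-4.7))]);uy=np.array([-ux[1],ux[0]])
y=(h[...,0]>22)&(h[...,0]<35)&(h[...,1]>140)&(h[...,2]>120);y[:,:200]=0;y[145:]=0;y[:,440:]=0
v,u=np.nonzero(y);print('yellow px',u.min(),u.max(),v.min(),v.max())
Q=onplane(im,u,v,.030)[:,:2]*1000;print('ux max',np.percentile(Q@ux,99),'uy',np.percentile(Q@uy,[1,99]))
t=(h[...,0]>80)&(h[...,0]<100)&(h[...,1]>120)&(h[...,2]>130);t[:120]=0;t[215:]=0;t[:,:200]=0;t[:,440:]=0
v,u=np.nonzero(t);print('teal px',u.min(),u.max(),v.min(),v.max())
z=o['position'][2]+.0275
Q=onplane(im,u,v,z)[:,:2]*1000;print('case ux max',np.percentile(Q@ux,99.5),'uy',np.percentile(Q@uy,[1,99]),'tcp',o['position'][:2]@ux*1000,o['position'][:2]@uy*1000)
```

```text
t 15.5 p [ 0.5767 -0.1739  0.1164] rpy [179.83   0.58  -4.55] tz [-0.01  -0.002 -1.   ] q [-21.4  12.3  90.8  -0.3  77.5  73.2] F [ 1.  -0.2 -3.9] w 0.0559 g 30.0
yellow px 261 379 124 140
ux max 674.4856146635336 uy [-166.11262825  -89.04517432]
teal px 243 388 143 214
case ux max 662.1149949432896 uy [-151.32120936  -99.24047675] tcp 588.9621933707823 -126.04787642305388
```

Request:
jog_arm(
  commands=[
    [[0,0,0,0,0,0,1],[0,0,0,0,0,0,1]],
  ],
)

```text
time_s: 15.75
position: [0.578, -0.1752, 0.1185]
ee_rot: [179.8, 0.4, -4.6]
force: [0.7, 0.6, -4.3]
width: 0.0559
grasp_force: 30.0
```

Request:
jog_arm(
  commands=[
    [[-0.04,-0.03,-0.5,0,0,0,1],[-0.04,-0.03,-1,0,0,0,1],[-0.04,-0.03,-1.5,0,0,0,1],[-0.04,-0.03,-2,0,0,0,1],[-0.04,-0.03,-2,0,0,0,1]],
  ],
)

```text
time_s: 16.25
position: [0.5734, -0.1751, 0.0532]
ee_rot: [179.9, 0.8, -4.6]
force: [-1.0, 0.7, -5.3]
width: 0.0558
grasp_force: 30.0
```

Request:
jog_arm(
  commands=[
    [[0,0,0,0,0,0,1],[0,0,0,0,0,0,1]],
  ],
)

```text
time_s: 16.45
position: [0.5767, -0.1764, 0.0581]
ee_rot: [179.8, 0.4, -4.6]
force: [1.0, -0.6, -3.1]
width: 0.056
grasp_force: 30.0
```

Run:
```python
from h import *
o,R=st()
ux=np.array([np.cos(np.radians(-4.7)),np.sin(np.radians(-4.7))]);uy=np.array([-ux[1],ux[0]])
im=cam('wrist');h=cv2.cvtColor(im['pixels'],cv2.COLOR_RGB2HSV)
y=(h[...,0]>22)&(h[...,0]<35)&(h[...,1]>140)&(h[...,2]>120);y[:,:200]=0;y[190:]=0;y[:,440:]=0
v,u=np.nonzero(y);Q=onplane(im,u,v,.030)[:,:2]*1000;print('px',u.min(),u.max(),v.min(),v.max(),'ux max',np.percentile(Q@ux,99),'uy',np.percentile(Q@uy,[1,99]))
t=(h[...,0]>80)&(h[...,0]<100)&(h[...,1]>120)&(h[...,2]>130);t[:100]=0;t[215:]=0;t[:,:200]=0;t[:,440:]=0
v,u=np.nonzero(t);z=o['position'][2]+.0275
Q=onplane(im,u,v,z)[:,:2]*1000;print('px',u.min(),u.max(),v.min(),'case ux max',np.percentile(Q@ux,99.5),'uy',np.percentile(Q@uy,[1,99]),'tcp',o['position'][:2]@ux*1000,o['position'][:2]@uy*1000)
```

```text
t 16.45 p [ 0.5767 -0.1764  0.0581] rpy [179.77   0.39  -4.63] tz [-0.007 -0.003 -1.   ] q [-21.7  15.7  93.3  -0.4  71.4  73.1] F [ 1.  -0.6 -3.1] w 0.056 g 30.0
px 239 393 118 189 ux max 674.6847076693136 uy [-166.09338163  -88.85006121]
px 244 387 143 case ux max 662.2870493909006 uy [-153.7150037  -101.99473943] tcp 589.2452950870085 -128.51199106070106
```

Request:
jog_arm(
  commands=[
    [[0,0,-0.1,0,0,0,1],[0,0,-0.2,0,0,0,1],[0,0,-0.3,0,0,0,1],[0,0,-0.4,0,0,0,1],[0,0,-0.5,0,0,0,1]],
  ],
)

```text
time_s: 17.0
position: [0.576, -0.1761, 0.042]
ee_rot: [179.8, 0.5, -4.6]
force: [0.1, 0.6, -4.1]
width: 0.0559
grasp_force: 30.0
```

Request:
jog_arm(
  commands=[
    [[0,0,-0.03,0,0,0,1],[0,0,-0.06,0,0,0,1],[0,0,-0.09,0,0,0,1],[0,0,-0.11,0,0,0,1],[0,0,-0.11,0,0,0,1]],
  ],
)

```text
time_s: 17.5
position: [0.5762, -0.1761, 0.0391]
ee_rot: [179.8, 0.5, -4.6]
force: [0.6, 0.5, -4.5]
width: 0.0558
grasp_force: 30.0
```

Request:
jog_arm(
  commands=[
    [[0,0,-0.03,0,0,0,1],[0,0,-0.03,0,0,0,1],[0,0,-0.03,0,0,0,1]],
  ],
)

```text
time_s: 17.8
position: [0.5765, -0.1762, 0.0386]
ee_rot: [179.8, 0.4, -4.6]
force: [0.4, 0.2, -2.1]
width: 0.0554
grasp_force: 30.0
```

Request:
jog_arm(
  commands=[
    [[0,0,-0.03,0,0,0,1],[0,0,-0.06,0,0,0,1],[0,0,-0.06,0,0,0,1]],
  ],
)

```text
time_s: 18.1
position: [0.5779, -0.1763, 0.0385]
ee_rot: [179.8, 0.3, -4.6]
force: [0.2, 2.3, 7.2]
width: 0.056
grasp_force: 30.0
```

Request:
jog_arm(
  commands=[
    [[0,0,0,0,0,0,0.6],[0,0,0,0,0,0,0.2],[0,0,0,0,0,0,0],[0,0,0,0,0,0,0],[0,0,0,0,0,0,0]],
  ],
)

```text
time_s: 18.6
position: [0.5759, -0.1761, 0.0362]
ee_rot: [179.8, 0.5, -4.6]
force: [-0.2, -0.6, -0.5]
width: 0.0834
grasp_force: 0.0
```

Request:
jog_arm(
  commands=[
    [[0,0,0,0,0,0,0],[0,0,0.5,0,0,0,0],[0,0,1.5,0,0,0,0],[0,0,2.8,0,0,0,0],[0,0,4.0,0,0,0,0]],
  ],
)

```text
time_s: 19.1
position: [0.5761, -0.1761, 0.159]
ee_rot: [179.8, 0.4, -4.6]
force: [0.7, -0.7, 0.6]
width: 0.0929
grasp_force: 0.0
```

Run:
```python
from h import *
st()
im=cam('wrist');save(im,'w5.png');P=pts(im);h=cv2.cvtColor(im['pixels'],cv2.COLOR_RGB2HSV)
ux=np.array([np.cos(np.radians(-4.7)),np.sin(np.radians(-4.7))]);uy=np.array([-ux[1],ux[0]])
m=(h[...,0]>80)&(h[...,0]<100)&(h[...,1]>120)&(abs(P[...,2]-.066)<.02)&(P[...,0]>.49)
q=P[m];print(m.sum(),'lid z',np.percentile(q[:,2],[2,50,98]),cv2.minAreaRect(q[:,:2].astype(np.float32)*1000),'uy',np.percentile(q[:,:2]@uy,[1,99]),'ux',np.percentile(q[:,:2]@ux,[1,99]))
```

```text
t 19.1 p [ 0.5761 -0.1761  0.159 ] rpy [179.78   0.42  -4.63] tz [-0.008 -0.003 -1.   ] q [-21.7  10.2  88.6  -0.3  81.6  73. ] F [ 0.7 -0.7  0.6] w 0.0929 g 0.0
8743 lid z [0.06436829 0.06603433 0.06746104] ((577.3897094726562, -176.3748321533203), (55.6065559387207, 148.53024291992188), 85.44541931152344) uy [-0.15550898 -0.10126371] ux [0.51726385 0.66342144]
```

View pics/w5.png

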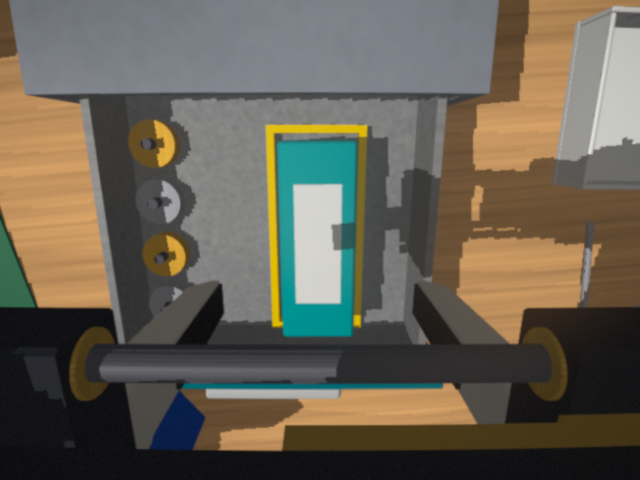

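The wrist view shows the case sitting inside the yellow frame (266–368, 125–325), lid up, lid height 0.066 m as it should be. Next: close the fingers, move in front of the pull, and push.

Request:
jog_arm(
  commands=[
    [[-1.2,0.15,0.2,0,0,0,0.5],[-2.4,0.3,0.2,0,0,0,1],[-3.6,0.45,0.2,0,0,0,1],[-4.8,0.6,0.2,0,0,0,1],[-5.4,0.66,0.2,0,0,0,1]],
  ],
)

```text
time_s: 19.65
position: [0.4121, -0.156, 0.163]
ee_rot: [179.8, 0.4, -4.6]
force: [0.2, 0.8, -0.5]
width: 0.0575
grasp_force: 0.0
```

Request:
jog_arm(
  commands=[
    [[0,0,0,0,0,0,1],[0,0,-1,0,0,0,1],[0,0,-2,0,0,0,1],[0,0,-3,0,0,0,1],[0,0,-3.6,0,0,0,1]],
  ],
)

```text
time_s: 20.15
position: [0.4142, -0.156, 0.0528]
ee_rot: [179.8, 0.5, -4.6]
force: [-0.1, -0.3, 0.4]
width: 0.0177
grasp_force: 0.0
```

Request:
jog_arm(
  commands=[
    [[0,0,0,0,0,0,1],[0,0,0,0,0,0,1]],
  ],
)

```text
time_s: 20.35
position: [0.4149, -0.1565, 0.0551]
ee_rot: [179.8, 0.4, -4.6]
force: [0.2, -0.7, 1.2]
width: 0.0022
grasp_force: 0.0
```

```bash
python3 lid.py
```

```text
t 20.35 p [ 0.4149 -0.1565  0.0551] rpy [179.79   0.44  -4.62] tz [-0.008 -0.003 -1.   ] q [-27.   -8.5 118.9  -0.4  69.9  67.8] F [ 0.2 -0.7  1.2] w 0.0022 g 0.0
[ 0.41506326 -0.15643294  0.07411578]
```

Request:
jog_arm(
  commands=[
    [[0.2,-0.02,0,0,0,0,1],[0.45,-0.04,0,0,0,0,1],[0.7,-0.06,0,0,0,0,1],[0.9,-0.08,0,0,0,0,1],[1.1,-0.09,0,0,0,0,1]],
  ],
)

```text
time_s: 20.85
position: [0.4478, -0.1592, 0.0546]
ee_rot: [179.8, 0.5, -4.6]
force: [-1.2, -0.1, 1.2]
width: 0.0007
grasp_force: 0.7
```

Request:
jog_arm(
  commands=[
    [[0.2,-0.02,0,0,0,0,1],[0.45,-0.04,0,0,0,0,1],[0.75,-0.06,0,0,0,0,1],[1.05,-0.09,0,0,0,0,1],[1.35,-0.11,0,0,0,0,1]],
  ],
)

```text
time_s: 21.35
position: [0.4883, -0.1624, 0.0543]
ee_rot: [179.8, 0.5, -4.6]
force: [-1.8, -2.4, 0.2]
width: 0.0001
grasp_force: 0.7
```

Request:
jog_arm(
  commands=[
    [[0.3,-0.02,0,0,0,0,1],[0.6,-0.05,0,0,0,0,1],[0.9,-0.07,0,0,0,0,1],[1.2,-0.1,0,0,0,0,1],[1.5,-0.12,0,0,0,0,1]],
  ],
)

```text
time_s: 21.85
position: [0.5333, -0.166, 0.0543]
ee_rot: [179.8, 0.5, -4.6]
force: [-1.8, -0.4, -1.0]
width: 0.0003
grasp_force: 0.7
```

Request:
jog_arm(
  commands=[
    [[0.3,-0.02,0,0,0,0,1],[0.6,-0.05,0,0,0,0,1],[0.9,-0.07,0,0,0,0,1],[1.2,-0.1,0,0,0,0,1],[1.5,-0.12,0,0,0,0,1]],
  ],
)

```text
time_s: 22.35
position: [0.5784, -0.1696, 0.0544]
ee_rot: [179.8, 0.5, -4.6]
force: [-2.4, -1.1, -0.4]
width: 0.0002
grasp_force: 0.7
```

```bash
cat > dr.py <<'E'
from h import *
o,R=st()
ux=np.array([np.cos(np.radians(-4.7)),np.sin(np.radians(-4.7))]);uy=np.array([-ux[1],ux[0]]);print('tcp',o['position'][:2]@ux,o['position'][:2]@uy)
for v in ('top','scene'):
    im=cam(v);P=pts(im);h=cv2.cvtColor(im['pixels'],cv2.COLOR_RGB2HSV)
    X=P[...,:2]@ux;Y=P[...,:2]@uy
    m=(h[...,0]>80)&(h[...,0]<100)&(h[...,1]>100)&(abs(P[...,2]-.087)<.005)&(abs(Y+.093)<.13)&(X>.44)&(X<.72)
    t=(h[...,1]<60)&(abs(P[...,2]-.1)<.005)&(abs(Y+.093)<.12)&(X>.6)
    print(v,m.sum(),'front ux',np.percentile(X[m],[5,50,95]) if m.sum()>20 else 0,'unit top ux',np.percentile(X[t],[.5,99.5]) if t.sum() else 0)
E
python3 dr.py
```

```text
t 22.35 p [ 0.5784 -0.1696  0.0544] rpy [179.79   0.46  -4.63] tz [-0.008 -0.003 -1.   ] q [-21.   15.9  93.4  -0.3  71.1  73.7] F [-2.4 -1.1 -0.4] w 0.0002 g 0.7
tcp 0.5903280616409513 -0.12161579357602845
top 154 front ux [0.61886515 0.62494191 0.6324666 ] unit top ux [0.69050002 0.94293902]
scene 662 front ux [0.62622543 0.63329731 0.63830591] unit top ux [0.69128154 0.9446211 ]
```

Request:
jog_arm(
  commands=[
    [[0.3,-0.02,0,0,0,0,1],[0.6,-0.05,0,0,0,0,1],[0.9,-0.07,0,0,0,0,1],[1.15,-0.09,0,0,0,0,1],[1.35,-0.11,0,0,0,0,1]],
  ],
)

```text
time_s: 22.95
position: [0.619, -0.1728, 0.0544]
ee_rot: [179.8, 0.4, -4.6]
force: [-1.2, 1.7, 0.4]
width: 0.0005
grasp_force: 0.7
```

Request:
jog_arm(
  commands=[
    [[0.1,-0.01,0,0,0,0,1],[0.2,-0.02,0,0,0,0,1],[0.3,-0.02,0,0,0,0,1],[0.4,-0.03,0,0,0,0,1],[0.5,-0.04,0,0,0,0,1]],
  ],
)

```text
time_s: 23.45
position: [0.6333, -0.1741, 0.0545]
ee_rot: [179.8, 0.5, -4.6]
force: [-1.3, -0.4, 0.2]
width: 0.0007
grasp_force: 0.6
```

```bash
python3 dr.py
```

```text
t 23.45 p [ 0.6333 -0.1741  0.0545] rpy [179.79   0.46  -4.63] tz [-0.008 -0.003 -1.   ] q [-19.7  23.6  83.8  -0.3  73.   75.1] F [-1.3 -0.4  0.2] w 0.0007 g 0.6
tcp 0.6454129105314554 -0.1216393598409478
top 158 front ux [0.67415009 0.68038746 0.68766789] unit top ux [0.69139275 0.94349948]
scene 291 front ux [0.6767841  0.68024436 0.68303588] unit top ux [0.69178298 0.94462746]
```

Request:
jog_arm(
  commands=[
    [[0.1,-0.01,0,0,0,0,1],[0.2,-0.02,0,0,0,0,1],[0.3,-0.02,0,0,0,0,1],[0.3,-0.02,0,0,0,0,1]],
  ],
)

```text
time_s: 23.95
position: [0.6341, -0.1741, 0.0545]
ee_rot: [179.9, 1.5, -4.6]
force: [-44.5, 5.1, 32.3]
width: 0.0006
grasp_force: 22.9
```

Request:
jog_arm(
  commands=[
    [[0.06,-0.01,0,0,0,0,1],[0.12,-0.01,0,0,0,0,1],[0.17,-0.01,0,0,0,0,1],[0.17,-0.01,0,0,0,0,1]],
  ],
)

```text
time_s: 24.35
position: [0.6342, -0.1741, 0.0545]
ee_rot: [179.9, 2.1, -4.7]
force: [-71.4, 8.1, 51.4]
width: 0.0007
grasp_force: 36.5
```

```bash
python3 dr.py
```

```text
t 24.35 p [ 0.6342 -0.1741  0.0545] rpy [179.89   2.1   -4.67] tz [-0.037  0.001 -0.999] q [-19.4  25.3  81.7  -0.7  75.1  75.4] F [-71.4   8.1  51.4] w 0.0007 g 36.5
tcp 0.646282238830844 -0.12151403829953036
top 166 front ux [0.6741961  0.68102723 0.68860814] unit top ux [0.69098588 0.9434559 ]
scene 296 front ux [0.67678846 0.68031707 0.68320381] unit top ux [0.69213431 0.94465955]
```

Request:
jog_arm(
  commands=[
    [[-0.2,0.02,0,0,0,0,1],[-0.5,0.04,0,0,0,0,1],[-1.0,0.08,0,0,0,0,1],[-1.5,0.12,0,0,0,0,1],[-2.0,0.16,0,0,0,0,1]],
  ],
)

```text
time_s: 24.95
position: [0.587, -0.1701, 0.0545]
ee_rot: [179.8, 0.4, -4.6]
force: [0.5, -0.1, -0.3]
width: 0.0002
grasp_force: 0.0
```

Request:
jog_arm(
  commands=[
    [[-1,0,0.5,0,0,0,1],[-2,0,1.5,0,0,0,1],[-2.5,0,2.8,0,0,0,1],[-2.5,0,4,0,0,0,1],[-2.5,0,5,0,0,0,1]],
  ],
)

```text
time_s: 25.45
position: [0.5124, -0.1704, 0.2071]
ee_rot: [179.7, 0.3, -4.6]
force: [0.6, -0.5, -0.4]
width: 0.0005
grasp_force: 0.0
```

```bash
python3 dr.py
python3 - <<'E'
from h import *
s=cam('top');save(s,'t6.png',(180,60,480,340),2)
E
```

```text
t 25.45 p [ 0.5124 -0.1704  0.2071] rpy [179.75   0.3   -4.65] tz [-0.006 -0.004 -1.   ] q [-23.6  -1.3  95.5  -0.3  85.9  71.1] F [ 0.6 -0.5 -0.4] w 0.0005 g 0.0
tcp 0.5246597340629936 -0.12779073231125146
top 246 front ux [0.67465885 0.68139574 0.68832767] unit top ux [0.6906547  0.94244937]
scene 295 front ux [0.67674142 0.68020719 0.68309323] unit top ux [0.69217456 0.94451262]
```

View pics/t6.png

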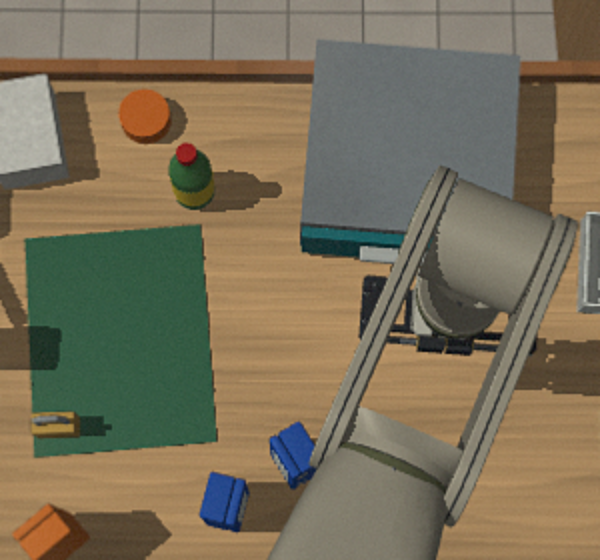

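The top view shows the drawer closed: its front (302–400, row 240) is against the unit, spanning 0.674–0.689 m, which is flush for a 270 mm deep unit. It stopped hard there and did not spring back when I retreated. The padlock, oil bottle and blue boxes look unmoved, and the arm is clear. I'm handing the job in.

```bash
python3 -c "
from station import *
print(finish_job())"
```

```text
the job is handed in; nothing more can be done
None
```

The case was laid lid up on the mat and released, then set lid up in the yellow bay, and the drawer was pushed fully home. The push ran on into the end stop and the wrist force reached about 88 N, under the 120 N limit. I handed the job in at about 25 s, and no verdict came back.

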